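# Count three briquettes out of the charcoal dispenser and shut its rain lid

## Robot

A 7-joint arm with a two-finger parallel gripper is mounted at the origin on a cart in front of the work surface, level with it; the furniture and walls round the work are solid. World frame = base frame: x ahead of the robot, y to its left, z up, the work surface at z = 0. Lengths are in m, angles in degrees, forces in N, time in s.
With the tool pointing down it reaches from about 0.4 to 0.85 m from the base axis. Payload 6.9 kg.
Tool frame: the origin (TCP) lies at the very end of the fingers, on their centre line; the grasp point (between the pads) lies behind it (robot.tcp_to_grasp is the z of the grasp point in the tool frame, in m); z points along the fingers, y is the line along which they close (so a half turn about z gives the same grasp; the last joint's range is limited). The gripper opens to 85 mm and grips with 20 to 120 N. Pads are 22 mm wide; open, the fingers measure 114 mm over their backs; the gripper's body (76 mm by 85 mm) begins 54 mm behind the grasp point. The pads swing forward as they close: fully open they stand 13 mm farther back than shut.
Start: joints at [71.992, 29.078, -13.613, 85.955, 7.202, 65.827, -8.869], TCP at [0.255, -0.571, 0.231] pointing down, gripper open.
Joint ranges: [-176.47, 176.47], [-13.61, 117.27], [-81.72, 77.17], [0.22, 143.17], [-87.28, 267.28], [10, 112.55], [-165.47, 165.47]. Speed limits (degrees/s): [136.94, 136.94, 180, 180, 180, 180, 180].

## Interface

Orientations are given as [roll, pitch, yaw] about the fixed x, y, z axes, in that order (R = Rz(yaw) Ry(pitch) Rx(roll)).
In Python, from plant import robot, viewer, ticket gives the robot as it stands (robot), with the cameras (viewer) and the job (ticket).
- The arm moves only by the tool jog_arm, called after ">>>" as name(argument=value, ...) on one line, values as JSON. Schema: {"type":"object","properties":{"increments":{"type":"array","items":{"type":"object","properties":{"finger_gap":{"type":"number"},"sx":{"type":"number"},"sy":{"type":"number"},"sz":{"type":"number"},"twist":{"type":"number"}},"additionalProperties":false,"required":["finger_gap"]},"minItems":1,"maxItems":10},"force":{"type":"number"},"only":{"type":"string"},"quiet":{"type":"boolean"},"lines":{"type":"string"}},"required":["increments"],"additionalProperties":false}. increments is a list of rows, 1 to 10 of them, each an object with the fields finger_gap (the finger opening in m), sx, sy, sz (the shift in normalised numbers (1 is 0.6 m)), twist (a turn about the tool's z in parts of the range, where 1.0 means 120 degrees); a field left out counts as zero (the opening has to be given); each row shifts and turns the commanded pose from where the row before left it, along the tool's axes as they then stand; what a row does not reach is not made up. A row lasts 1/12 s, in which the tool goes at most 0.0417 m and 7.16 degrees, less where a joint would pass 70% of its speed; a pose out of reach is approached as far as the arm can. The fingers move at their own pace and stop on an object; force is the grip in N (left out, the last holds). Time passes only in rows, so rows that do not move let the fingers close. The tool returns the time, the measured TCP pose, the force, the opening and the grip force at its end. only (a regular expression) keeps the lines of the reply that match it, lines (a string "A,B") keeps lines A to B, and quiet returns only ok. A shift or turn number past 1, either way, is cut back to 1. Input that does not fit is refused with a message, and nothing moves.
- robot.state(): the state, without advancing time (a new reading comes with each control period).
- viewer.capture(name): name is "side" or "top" or "wrist"; returns a dict with "img" (480x640x3 uint8, blue, green, red), "z_map" (480x640 float32, m along the optical axis (not along the pixel's ray), 0 where there is no reading), "K" (3x3 intrinsics, pixels), "R" (3x3) and "t" (3): a world point X has camera coordinates R X + t; the wrist camera has in their place "hand_eye" (4x4, takes a point from camera to tool coordinates, whose origin is the TCP and whose axes are the flange's). Camera axes: x right, y down, z forward; pixel columns grow to the right and rows downward; lengths in m; the calibration is good to about 2 mm. A picture is of the moment at which its call begins: read the wrist's pose just before it.
- ticket.job_done(): hands the job in; it is judged then, once.
The state is a dict: "clock": time; "joint_positions": joint angles; "dq": joint speeds; "joint_torque": joint torques, N m; "ee_pos": TCP position; "tool_rot": TCP orientation; "ft_force": force on the tool from outside, world axes, zero at the start; "moment": the same for the moment, N m; "grip_width": finger opening in m; "grasp_force": force on a finger pad.
Only numpy, scipy, OpenCV 4.12 (cv2) and the standard library are available. Lean on these libraries where they do the work, as an engineer would, in place of code of your own. Each camera call takes 0.05 s, during which the arm holds its last target. There are 200 camera calls.

## Task

Slide the coal pan under the dispenser's spout and drop exactly three briquettes into it by turning the paddle knob three clicks clockwise (one briquette falls per click), leaving the rest in the dispenser and the knob resting in its click. Then close the hopper with its rain lid, which lies on the worktop: hook its front tongue under the ledge at the front of the hopper rim with the back tilted up, and swing the back down until the lid lies flat. Leave the pan standing under the spout and do not disturb the pepper mill, the onion and the small tin that stand near the work.

Things in the scene. Friction and masses are not known exactly. Their poses are not given: they have to be found in the camera images.
- dispenser: sheet-steel charcoal dispenser bolted to the worktop. Origin on the worktop under the middle of its wheel; x points from the knob to the post behind, y left, z up. Drum casing 112 mm across, x -38 to 38 mm, axis 125 mm high; above it a hopper 48 mm (y) by 76 mm (x), its rim 297 mm high. Behind, bracket and post are 60 mm wide; post and 130 mm wide, 8 mm thick foot plate begin at x = 90 mm
- spout (a point): middle of the spout's mouth under the casing, 72 mm above dispenser, same axes. The pan goes below it; the space is open to both sides and the front. Mouth 68 mm (x) by 80 mm (y)
- knob_axis (a point): centre of the black paddle knob, 94 mm in front (-x) of the wheel's middle, 125 mm high; axes as the dispenser's. Turns about x. Four flat arms 12 mm thick (x +-6 mm), 15 mm wide, with round 21 mm ends, reaching 66 mm from the axis; at rest they stand as an X, 45 degrees to the vertical. Hub 34 mm across. The casing begins 50 mm behind the arms; the hopper's ledge overhangs to 14 mm behind them
- wheel (a joint): turn of knob and pocket wheel, rad, 0 at the start, growing clockwise seen from the front (the right-hand arms, at -y, go down). A detent holds each quarter turn (1.571 = one click): 6 to 10 N down on an arm's end overcomes it and the charge, past half way it snaps on to the next click by itself. It turns both ways. Each clockwise click drops one briquette; three clicks = 4.712
- hopper_rim (a point): middle of the hopper's mouth at the flat rim's top, 297 mm high; axes as the dispenser's. Mouth 68 mm (x) by 40 mm (y); rim to x = 52, y = +-40 mm. Along the front a ledge 12 mm above the rim (top 16 mm above): back edge at x = -52 mm, closed in front at x = -70.5 mm and at the sides at y = +-32 mm
- lid: sheet-steel rain lid, 0.22 kg, lying upright on its skirts. Origin mid-plug at the underside of its 4 mm plate (14 mm up at start). Plate x -47 to 59, y +-48 mm; tongue 58 mm wide to x = -66; plug below 56 x 32 x 12 mm; skirts 14 mm deep, inside at y = +-45 and x = 58. Seated, origin and axes match hopper_rim. The plug stops it sliding in flat; tilted 16 degrees, back up, the tongue goes in
- lid_handle (a point): middle of the lid's wooden bridge handle, 30 mm above the plate's underside; bar 64 mm long along the lid's x, 18 mm wide (y), 18 mm high, 17 mm free under it between two feet; axes as the lid's
- pan: coal pan of folded sheet steel, 0.45 kg, 150 mm (x) by 140 mm (y), 48 mm high, 3 mm wall. Origin on the worktop under its middle; handle to -x, towards the robot. It stands at one side of the dispenser, the lid at the other
- pan_handle (a point): middle of the pan's wooden handle, 165 mm in front (-x) of the pan's middle, 34 mm above the worktop: bar 90 mm long along x, 20 mm wide, 22 mm high; axes as the pan's
- briquette1: charcoal briquette 1 of 5, a dark cylinder 36 mm in diameter and 64 mm long, 60 g, origin at its middle, axis along its x. In the wheel's right pocket: falls at the first click
- briquette2: charcoal briquette 2 of 5, a dark cylinder 36 mm in diameter and 64 mm long, 60 g, origin at its middle, axis along its x. In the wheel's top pocket: falls at the second click
- briquette3: charcoal briquette 3 of 5, a dark cylinder 36 mm in diameter and 64 mm long, 60 g, origin at its middle, axis along its x. In the hopper, number 1 from below; falls at the third click
- briquette4: charcoal briquette 4 of 5, a dark cylinder 36 mm in diameter and 64 mm long, 60 g, origin at its middle, axis along its x. In the hopper, number 2 from below; stays in the dispenser
- briquette5: charcoal briquette 5 of 5, a dark cylinder 36 mm in diameter and 64 mm long, 60 g, origin at its middle, axis along its x. In the hopper, number 3 from below; stays in the dispenser
- pepper_mill: dark wooden pepper mill, 58 mm across, 170 mm high, at the back left; bystander
- onion: onion, 71 mm, at the left of the work; bystander
- tin: small food tin, 57 mm across, 72 mm high, at the right of the work; bystander

How it is judged (in metres and radians):
On the way, in this order (a step that is already met when the one before it is completed fails the run):
1. the pan stands flat under the spout, its middle within 40 mm of it, before the knob is turned (horizontal distance between pan and spout below 0.04 m and height (world z) of pan between -0.005 and 0.008 m and angle between pan's own z axis and vertical below 0.06 rad and value of joint wheel between -0.5 and 0.6 rad), for 0.2 s.
2. three briquettes are in the pan, the knob in its third click (x of briquette1 in the frame of pan between -0.075 and 0.075 m and y of briquette1 in the frame of pan between -0.07 and 0.07 m and x of briquette2 in the frame of pan between -0.075 and 0.075 m and y of briquette2 in the frame of pan between -0.07 and 0.07 m and x of briquette3 in the frame of pan between -0.075 and 0.075 m and y of briquette3 in the frame of pan between -0.07 and 0.07 m and z of briquette1 in the frame of pan between 0.005 and 0.062 m and z of briquette2 in the frame of pan between 0.005 and 0.062 m and z of briquette3 in the frame of pan between 0.005 and 0.062 m and value of joint wheel between 4.512 and 4.912 rad), for 0.2 s.
At the end, for the whole second after the job is handed in: Briquettes 1-3 in the pan, 4-5 in the dispenser, knob in its third click (4.71 +- 0.2 rad); lid flat on the rim (-3 to +4 mm, 9 mm in x, 8 mm in y, tilt under 0.05), tongue under the ledge; pan flat, within 60 mm of the spout's middle; all at rest, bystanders within 30 mm (all of step 2 and horizontal distance between each of briquette4, briquette5, pan and spout below 0.06 m and height (world z) of each of briquette4, briquette5 above 0.09 m and x of lid in the frame of hopper_rim between -0.009 and 0.009 m and y of lid in the frame of hopper_rim between -0.008 and 0.008 m and z of lid in the frame of hopper_rim between -0.003 and 0.004 m and angle between lid's own z axis and vertical below 0.05 rad and angle between the x axis of lid and the x axis of dispenser, either way round below 0.2 rad and height (world z) of pan between -0.005 and 0.008 m and angle between pan's own z axis and vertical below 0.06 rad and linear speed of each of lid, pan below 0.02 m/s and linear speed of each of briquette1, briquette2, briquette3 below 0.03 m/s and distance of each of pepper_mill, onion, tin from where it was at the start of the episode below 0.03 m); the robot touches nothing.
It fails at once if the knob is turned on towards a fourth click, or half a click backwards (value of joint wheel above 5.4 rad or value of joint wheel below -0.7 rad).
It fails at once if a bystander is moved more than 40 mm or knocked over (distance of any of pepper_mill, tin, onion from where it was at the start of the episode above 0.04 m or angle between any of pepper_mill, tin's own z axis and vertical above 0.6 rad).
It also fails if it takes over 66 s, if anything falls off the work surface, if the arm or the gripper's body presses on something with over 40 N, if the wrist force passes 120 N, or if a joint passes its speed limit or range.

## Working session

There is one attempt and no reset: what is moved stays moved. The work goes in short steps, Python scripts to look and compute and a tool call to move; the robot and the scene stay as the last step left them, time stands still between calls to the robot, and variables do not carry over. Pictures are saved under pics/ and viewed, at most 10 in all, crops included, and the job is handed in when it is done.

```bash
ls; mkdir -p pics
```

Run:
```python
from plant import robot, viewer, ticket
import cv2
s=robot.state();print(s, robot.tcp_to_grasp)
for n in("side","top"):
    c=viewer.capture(n);cv2.imwrite(f"pics/{n}0.png",c["img"]);print(n,c["K"],c["R"],c["t"])
```

```text
pics
plant.py
{'clock': 0.0, 'joint_positions': array([ 71.99246236,  29.12523801, -13.60704119,  86.0110469 ,
         7.20097788,  65.82731135,  -8.86746075]), 'dq': array([ 0.04547285,  0.1084265 ,  0.08567809, -0.16126861,  0.02762362,
        0.07670003,  0.00315027]), 'joint_torque': array([-5.82524426e-04, -6.20583773e+01, -2.18691632e+00, -2.49654830e+01,
        1.25637709e-02,  1.20213098e-02,  6.82507857e-05]), 'ee_pos': array([ 0.25443079, -0.57029022,  0.23041757]), 'tool_rot': array([-1.79895022e+02,  2.28589432e-03,  2.40531341e+01]), 'ft_force': array([-0.46430255,  0.11255205,  0.27191651]), 'moment': array([-0.01114229,  0.03310403,  0.05287101]), 'grasp_force': 0.0, 'grip_width': 0.08552619280369289} -0.0187
side [[611.19932106   0.         317.24506093]
 [  0.         611.19932106 243.10180534]
 [  0.           0.           1.        ]] [[ 0.80663356 -0.59059498 -0.02323511]
 [-0.30469936 -0.38182962 -0.872562  ]
 [ 0.50645888  0.71091752 -0.4879505 ]] [-0.50792644  0.31604059  1.46271265]
top [[507.76365623   0.         319.83986573]
 [  0.         507.76365623 241.47002277]
 [  0.           0.           1.        ]] [[ 0.09419823 -0.99553803  0.00554201]
 [-0.95806188 -0.09216271 -0.27133645]
 [ 0.27063652  0.02024982 -0.96246861]] [-0.10277139  0.61909867  1.45067726]
```

View pics/side0.png

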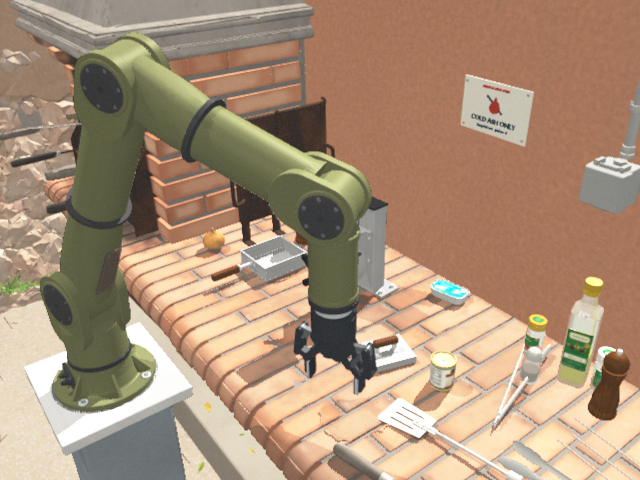

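View pics/top0.png

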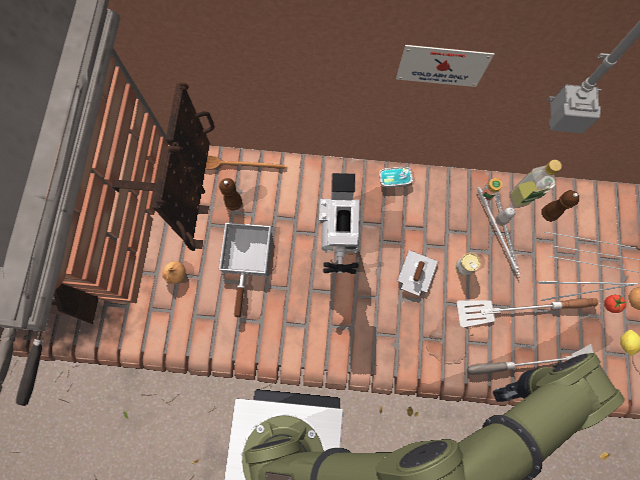

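Create h.py:
```python
import numpy as np,cv2
from plant import robot, viewer, ticket
from scipy.spatial.transform import Rotation as Ro
def back(c,u,v,z=None):
    """pixel -> world; on plane z if given else by depth map"""
    d=np.linalg.inv(c["K"])@[u,v,1]; o=-c["R"].T@c["t"]; w=c["R"].T@d
    s=(z-o[2])/w[2] if z is not None else c["z_map"][int(round(v)),int(round(u))]
    return o+s*w
def proj(c,X):
    p=c["K"]@(c["R"]@np.asarray(X)+c["t"]); return p[:2]/p[2]
def tool():
    s=robot.state(); return s["ee_pos"],Ro.from_euler("xyz",s["tool_rot"],degrees=True),s
def go(X):
    """vector to world point X in tool axes"""
    p,R,s=tool(); return R.inv().apply(np.asarray(X)-p)
```

Run:
```python
from h import *
c=viewer.capture("top");np.savez("top.npz",**c)
i=cv2.resize(c["img"][165:325,215:440],None,fx=3.55,fy=3.55,interpolation=cv2.INTER_CUBIC)
cv2.imwrite("pics/crop.png",i);print(i.shape)
for n,u,v in[("panmid",246,246),("phandle",239,300),("lidtop",410,270),("lidh",419,270),("mill",230,186),("onion",174,270),("tin",470,263),("rimL",327,224),("knob",341,267),("post",343,181)]:
    print(n,back(c,u,v).round(3))
```

```text
(568, 799, 3)
panmid [ 0.613  0.192 -0.001]
phandle [0.432 0.182 0.046]
lidtop [ 0.581 -0.331  0.014]
lidh [ 0.574 -0.352  0.052]
mill [0.754 0.238 0.149]
onion [0.503 0.389 0.055]
tin [ 0.607 -0.502  0.07 ]
rimL [ 0.656 -0.061  0.171]
knob [ 0.541 -0.112  0.14 ]
post [ 0.751 -0.094  0.271]
```

View pics/crop.png

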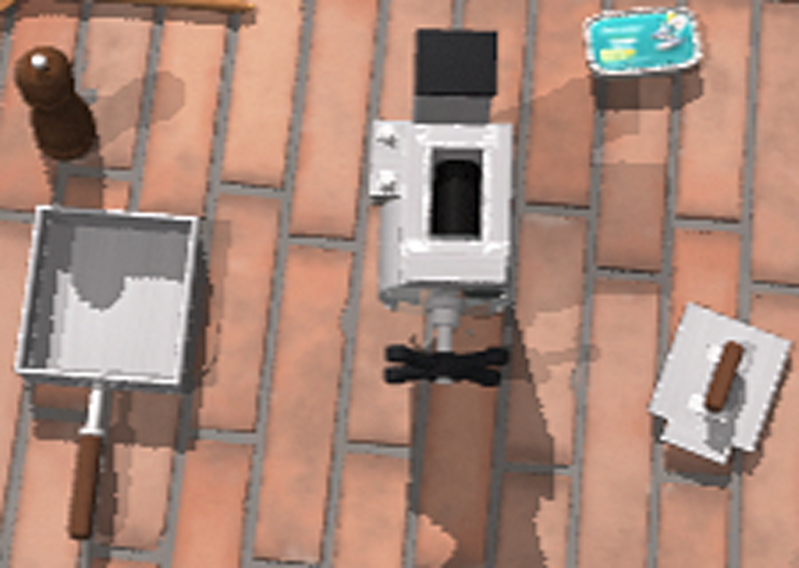

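Run:
```python
from h import *
c=dict(np.load("top.npz"))
f=lambda L,z:np.array([back(c,(u+.5)/3.55+214.5,(v+.5)/3.55+164.5,z)[:2] for u,v in L])
p=f([(37,207),(200,217),(183,385),(17,373)],.048);print("pan",p.round(4).tolist(),p.mean(0))
print("panh",f([(95,435),(80,537)],.045).round(4).tolist())
m=f([(430,148),(482,148),(482,240),(430,240)],.297);print("mouth",m.round(4).tolist(),m.mean(0))
print("ledge/rim", f([(400,285),(510,285)],.313).round(4).tolist(),f([(403,122),(513,124)],.297).round(4).tolist())
print("knob",f([(385,358),(508,358)],.125+.047).round(4).tolist(),f([(385,378),(508,378)],.125-.047).round(4).tolist())
l=f([(690,303),(790,343),(748,447),(650,412)],.018);print("lid",l.round(4).tolist(),l.mean(0))
print("lidh",f([(738,343),(713,410)],.039).round(4).tolist())
# depth-based: points with world z range
H,W=c["z_map"].shape
vv,uu=np.mgrid[:H,:W];z=c["z_map"]
P=np.stack([uu,vv,np.ones_like(uu)],-1)@np.linalg.inv(c["K"]).T*z[...,None]
X=(P-c["t"])@c["R"]
def sel(lo,hi,x0,x1,y0,y1):
    k=(z>0)&(X[...,2]>lo)&(X[...,2]<hi)&(X[...,0]>x0)&(X[...,0]<x1)&(X[...,1]>y0)&(X[...,1]<y1);return X[k]
for n,a in dict(rim=(.285,.302,.5,.8,-.25,.05),ledge=(.306,.325,.5,.8,-.25,.05),lid=(.012,.024,.45,.7,-.45,-.25),lidh=(.03,.06,.45,.7,-.45,-.25),knob=(.06,.2,.5,.58,-.25,.05)).items():
    S=sel(*a);r=cv2.minAreaRect(S[:,:2].astype(np.float32));print(n,len(S),S.min(0).round(4),S.max(0).round(4),np.round(r[0],4),np.round(r[1],4),round(r[2],1))
```

```text
pan [[0.6683, 0.2585], [0.6729, 0.1143], [0.5214, 0.1106], [0.5182, 0.2539]] [0.59518528 0.18433548]
panh [[0.4715, 0.1804], [0.3842, 0.1811]]
mouth [[0.6669, -0.0808], [0.6706, -0.1194], [0.5992, -0.125], [0.5956, -0.087]] [ 0.63308481 -0.10304166]
ledge/rim [[0.5549, -0.0682], [0.5625, -0.1471]] [[0.6855, -0.0589], [0.6919, -0.141]]
knob [[0.5329, -0.061], [0.5422, -0.1581]] [[0.5374, -0.0617], [0.5473, -0.165]]
lid [[0.6443, -0.3246], [0.6162, -0.4143], [0.5197, -0.3809], [0.5425, -0.2944]] [ 0.58066351 -0.35354085]
lidh [[0.6064, -0.3645], [0.5449, -0.3454]]
rim 765 [ 0.5594 -0.1449  0.2854] [ 0.6915 -0.0587  0.302 ] [ 0.6253 -0.1033] [0.13 0.08] 4.4
ledge 245 [ 0.5582 -0.1412  0.3062] [ 0.5858 -0.0701  0.3178] [ 0.572  -0.1057] [0.0256 0.0702] 2.6
lid 928 [ 0.5043 -0.4121  0.012 ] [ 0.6441 -0.2921  0.0238] [ 0.5715 -0.3501] [0.0962 0.1289] 73.1
lidh 123 [ 0.5427 -0.3646  0.0384] [ 0.6042 -0.3358  0.0584] [ 0.5732 -0.3506] [0.0181 0.0636] 74.3
knob 352 [ 0.5272 -0.1572  0.0807] [ 0.5799 -0.0601  0.1774] [ 0.5541 -0.1066] [0.0529 0.0964] 8.1
```

Careful with the scale: shifts go in shares of 0.6 m and turns go in shares of 120 degrees. That gives: 5.6 degrees / 120 = 0.0467.

>>> jog_arm(increments=[{"finger_gap": 0.085,"twist": 0.0467},{"finger_gap": 0.085,"twist": 0.0467},{"finger_gap": 0.085,"twist": 0.0467},{"finger_gap": 0.085,"twist": 0.0467}], force=40)

```text
clock: 0.48
ee_pos: [0.2545, -0.5706, 0.2309]
tool_rot: [-180.0, 0.0, 1.4]
ft_force: [-1.4, -0.4, -0.3]
grip_width: 0.085
grasp_force: 0.0
```

>>> jog_arm(increments=[{"finger_gap": 0.085,"sx": 0.0293,"sy": -0.061},{"finger_gap": 0.085,"sx": 0.0293,"sy": -0.061},{"finger_gap": 0.085,"sx": 0.0293,"sy": -0.061},{"finger_gap": 0.085,"sx": 0.0293,"sy": -0.061},{"finger_gap": 0.085,"sx": 0.0293,"sy": -0.061},{"finger_gap": 0.085,"sx": 0.0293,"sy": -0.061},{"finger_gap": 0.085,"sx": 0.0293,"sy": -0.061},{"finger_gap": 0.085,"sx": 0.0293,"sy": -0.061},{"finger_gap": 0.085,"sx": 0.0293,"sy": -0.061},{"finger_gap": 0.085,"sx": 0.0293,"sy": -0.061}])

```text
clock: 1.32
ee_pos: [0.4203, -0.1979, 0.2313]
tool_rot: [180.0, -0.0, 1.6]
ft_force: [1.8, 0.8, -0.1]
grip_width: 0.0852
grasp_force: 0.0
```

```bash
python3 -c "
from h import *
p,R,s=tool();print(s['joint_positions'].round(1),go([.425,.181,.02]).round(4))
c=dict(np.load('top.npz'))
H,W=c['z_map'].shape
vv,uu=np.mgrid[:H,:W];z=c['z_map']
X=(np.stack([uu,vv,np.ones_like(uu)],-1)@np.linalg.inv(c['K']).T*z[...,None]-c['t'])@c['R']
k=(z>0)&(X[...,0]>.7)&(X[...,0]<.8)&(X[...,1]>-.14)&(X[...,1]<-.04)&(X[...,2]>.1);print('post',X[k].max(0),X[k].min(0))
"
```

```text
[ 34.   15.  -15.3 109.    4.7  56.6 -71.7] [ 0.0155 -0.3786  0.2113]
post [ 0.77855045 -0.06226789  0.27643796] [ 0.72021903 -0.12684683  0.18106496]
```

To row units: -0.0378 m / 0.6 = -0.063, 0.0015 m / 0.6 = 0.0025.

>>> jog_arm(increments=[{"finger_gap": 0.085,"sx": 0.0025,"sy": -0.063},{"finger_gap": 0.085,"sx": 0.0025,"sy": -0.063},{"finger_gap": 0.085,"sx": 0.0025,"sy": -0.063},{"finger_gap": 0.085,"sx": 0.0025,"sy": -0.063},{"finger_gap": 0.085,"sx": 0.0025,"sy": -0.063},{"finger_gap": 0.085,"sx": 0.0025,"sy": -0.063},{"finger_gap": 0.085,"sx": 0.0025,"sy": -0.063},{"finger_gap": 0.085,"sx": 0.0025,"sy": -0.063},{"finger_gap": 0.085,"sx": 0.0025,"sy": -0.063},{"finger_gap": 0.085,"sx": 0.0025,"sy": -0.063}])

```text
clock: 2.15
ee_pos: [0.4237, 0.1802, 0.2313]
tool_rot: [180.0, -0.0, 1.6]
ft_force: [1.2, 0.3, -0.2]
grip_width: 0.0853
grasp_force: 0.0
```

>>> jog_arm(increments=[{"finger_gap": 0.085,"sz": 0.0617},{"finger_gap": 0.085,"sz": 0.0617},{"finger_gap": 0.085,"sz": 0.0617},{"finger_gap": 0.085,"sz": 0.0617},{"finger_gap": 0.085,"sz": 0.0583},{"finger_gap": 0.085,"sz": 0.0583},{"finger_gap": 0.085}])

```text
clock: 2.73
ee_pos: [0.421, 0.1772, 0.0083]
tool_rot: [179.8, 0.5, 1.7]
ft_force: [-0.9, -0.1, 0.6]
grip_width: 0.085
grasp_force: 0.0
```

>>> jog_arm(increments=[{"finger_gap": 0.01},{"finger_gap": 0.01},{"finger_gap": 0.01},{"finger_gap": 0.01},{"finger_gap": 0.01},{"finger_gap": 0.01}], force=40)

```text
clock: 3.23
ee_pos: [0.4251, 0.1789, 0.0146]
tool_rot: [-179.9, -0.2, 1.7]
ft_force: [-0.1, -0.1, 4.0]
grip_width: 0.0195
grasp_force: 45.0
```

>>> jog_arm(increments=[{"finger_gap": 0.01,"sx": 0.0017,"sy": 0.0167},{"finger_gap": 0.01,"sx": 0.0033,"sy": 0.0333},{"finger_gap": 0.01,"sx": 0.0033,"sy": 0.0467},{"finger_gap": 0.01,"sx": 0.0033,"sy": 0.0467},{"finger_gap": 0.01,"sx": 0.0033,"sy": 0.0467},{"finger_gap": 0.01,"sx": 0.0033,"sy": 0.0467},{"finger_gap": 0.01,"sx": 0.0033,"sy": 0.0467},{"finger_gap": 0.01,"sx": 0.0033,"sy": 0.0467},{"finger_gap": 0.01,"sx": 0.0033,"sy": 0.0467},{"finger_gap": 0.01,"sx": 0.0033,"sy": 0.0467}], force=60)

```text
clock: 4.07
ee_pos: [0.4517, -0.0744, 0.0142]
tool_rot: [-179.9, -0.2, 1.9]
ft_force: [-1.0, 6.0, 5.0]
grip_width: 0.0193
grasp_force: 62.2
```

>>> jog_arm(increments=[{"finger_gap": 0.01,"sx": 0.0033,"sy": 0.0333},{"finger_gap": 0.01,"sx": 0.0017,"sy": 0.0167},{"finger_gap": 0.01,"sx": 0.0017,"sy": 0.0083},{"finger_gap": 0.01},{"finger_gap": 0.01}])

```text
clock: 4.48
ee_pos: [0.4563, -0.1102, 0.0142]
tool_rot: [180.0, -0.1, 1.7]
ft_force: [-1.0, -1.0, 7.1]
grip_width: 0.0189
grasp_force: 61.9
```

Run:
```python
from h import *
c=viewer.capture("top");np.savez("top2.npz",**c)
cv2.imwrite("pics/t2.png",cv2.resize(c["img"][165:325,215:440],None,fx=3.55,fy=3.55,interpolation=cv2.INTER_CUBIC))
```

```text
(no output)
```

View pics/t2.png

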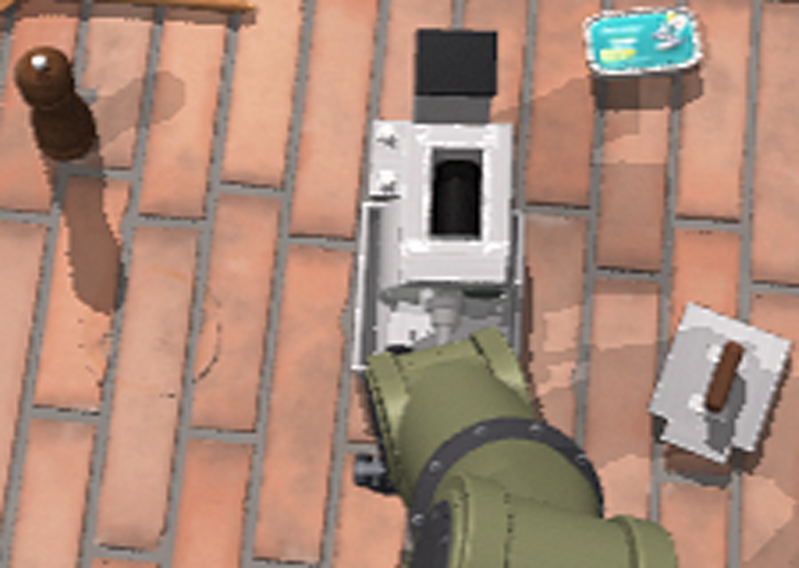

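To row units: -0.04 m / 0.6 = -0.0667, -0.01 m / 0.6 = -0.0167.

>>> jog_arm(increments=[{"finger_gap": 0.05},{"finger_gap": 0.085},{"finger_gap": 0.085},{"finger_gap": 0.085,"sz": -0.0167},{"finger_gap": 0.085,"sz": -0.0667},{"finger_gap": 0.085,"sz": -0.0667},{"finger_gap": 0.085,"sz": -0.0667},{"finger_gap": 0.085,"sz": -0.0667},{"finger_gap": 0.085,"sz": -0.0667}])

```text
clock: 5.28
ee_pos: [0.4547, -0.1095, 0.2252]
tool_rot: [-180.0, 0.0, 1.7]
ft_force: [0.3, -0.8, -0.4]
grip_width: 0.0847
grasp_force: 0.0
```

>>> jog_arm(increments=[{"finger_gap": 0.085,"twist": -0.0592},{"finger_gap": 0.085,"twist": -0.0592},{"finger_gap": 0.085,"twist": -0.0592},{"finger_gap": 0.085,"twist": -0.0592},{"finger_gap": 0.085,"twist": -0.0592},{"finger_gap": 0.085,"twist": -0.0592},{"finger_gap": 0.085,"twist": -0.0592},{"finger_gap": 0.085,"twist": -0.0592},{"finger_gap": 0.085,"twist": -0.0592},{"finger_gap": 0.085,"twist": -0.0592}])

```text
clock: 6.12
ee_pos: [0.4551, -0.1098, 0.2232]
tool_rot: [-180.0, 0.0, 73.0]
ft_force: [0.1, 0.4, -0.6]
grip_width: 0.0851
grasp_force: 0.0
```

>>> jog_arm(increments=[{"finger_gap": 0.085,"twist": -0.0592},{"finger_gap": 0.085,"twist": -0.0592},{"finger_gap": 0.085,"twist": -0.0592},{"finger_gap": 0.085}])

```text
clock: 6.45
ee_pos: [0.4551, -0.11, 0.223]
tool_rot: [-180.0, -0.0, 94.3]
ft_force: [0.0, -0.4, -0.3]
grip_width: 0.0848
grasp_force: 0.0
```

Run:
```python
from h import *
c=dict(np.load("top2.npz"))
for u,v in[(362,203),(522,210),(354,368)]:print(back(c,(u+.5)/3.55+214.5,(v+.5)/3.55+164.5,.048))
print(go([.4944,-.1614,.19]),tool()[2]["joint_positions"].round(1))
c=viewer.capture("side");i=c["img"][170:400,180:440];cv2.imwrite("pics/s3.png",cv2.resize(i,None,fx=2.6,fy=2.6))
c=viewer.capture("top");np.savez("top3.npz",**c)
```

```text
[ 0.69950773 -0.02660547  0.048     ]
[ 0.70660873 -0.16791086  0.048     ]
[ 0.55023741 -0.03406638  0.048     ]
[-0.0542017   0.03541177  0.03291027] [ 52.9  23.3 -59.6 108.9  23.   60.9 -12. ]
```

View pics/s3.png

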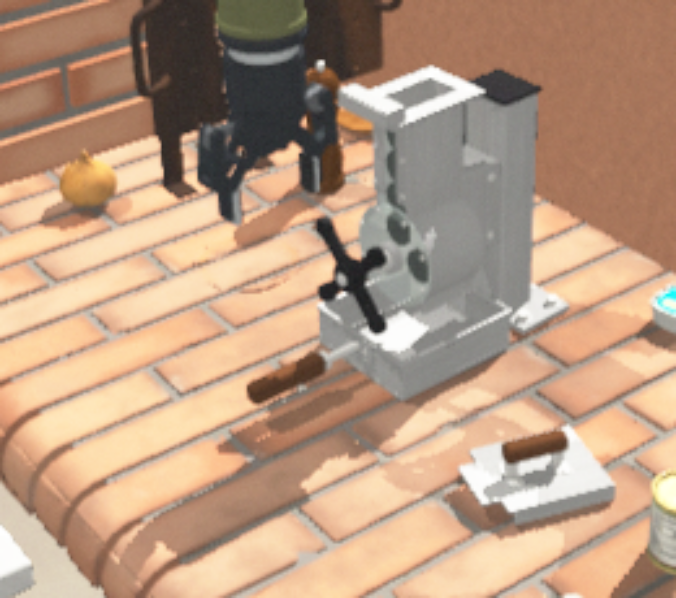

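Run:
```python
from h import *
D=np.array([.634,-.1035,0]);R=Ro.from_euler("z",4.8,degrees=True)
c=viewer.capture("side")
q=lambda d:((proj(c,D+R.apply(d))-[180,170])*2.6).round(0)
print("hub",q([-.1,0,.125]),"ends",[q([-.1,s*.039,.125+t*.039]) for s in(1,-1) for t in(1,-1)],"ledge front",q([-.0705,.032,.313]),q([-.0705,-.032,.313]),"rim back",q([.052,-.04,.297]),q([.052,.04,.297]))
```

```text
hub [343. 277.] ends [array([317., 229.]), array([320., 294.]), array([368., 259.]), array([370., 325.])] ledge front [339.  88.] [384. 110.] rim back [482.  89.] [426.  64.]
```

To row units: -0.027 m / 0.6 = -0.045, 0.0177 m / 0.6 = 0.0295.

>>> jog_arm(increments=[{"finger_gap": 0.085,"sx": -0.045,"sy": 0.0295,"sz": 0.0275},{"finger_gap": 0.085,"sx": -0.045,"sy": 0.0295,"sz": 0.0275},{"finger_gap": 0.085}])

```text
clock: 6.85
ee_pos: [0.4955, -0.1668, 0.187]
tool_rot: [-179.8, 0.0, 93.4]
ft_force: [-0.7, -1.3, -0.7]
grip_width: 0.0848
grasp_force: 0.0
```

>>> jog_arm(increments=[{"finger_gap": 0.085,"sz": 0.0333},{"finger_gap": 0.085,"sz": 0.0167},{"finger_gap": 0.085,"sx": -0.005,"sz": 0.015},{"finger_gap": 0.085,"sx": -0.005,"sz": 0.015},{"finger_gap": 0.085,"sx": -0.005,"sz": 0.015}])

```text
clock: 7.27
ee_pos: [0.496, -0.171, 0.1338]
tool_rot: [179.9, 0.1, 93.8]
ft_force: [0.6, -1.3, 4.7]
grip_width: 0.085
grasp_force: 2.1
```

>>> jog_arm(increments=[{"finger_gap": 0.085,"sx": -0.005,"sz": 0.015},{"finger_gap": 0.085,"sx": -0.005,"sz": 0.015},{"finger_gap": 0.085,"sx": -0.005,"sz": 0.015},{"finger_gap": 0.085},{"finger_gap": 0.085}])

```text
clock: 7.68
ee_pos: [0.4951, -0.1792, 0.1056]
tool_rot: [-179.9, -0.0, 93.9]
ft_force: [-0.0, 0.1, -0.8]
grip_width: 0.0847
grasp_force: 0.0
```

Run:
```python
from h import *
c=viewer.capture("side");i=c["img"][170:400,180:440];cv2.imwrite("pics/s4.png",cv2.resize(i,None,fx=2.6,fy=2.6))
```

```text
(no output)
```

View pics/s4.png

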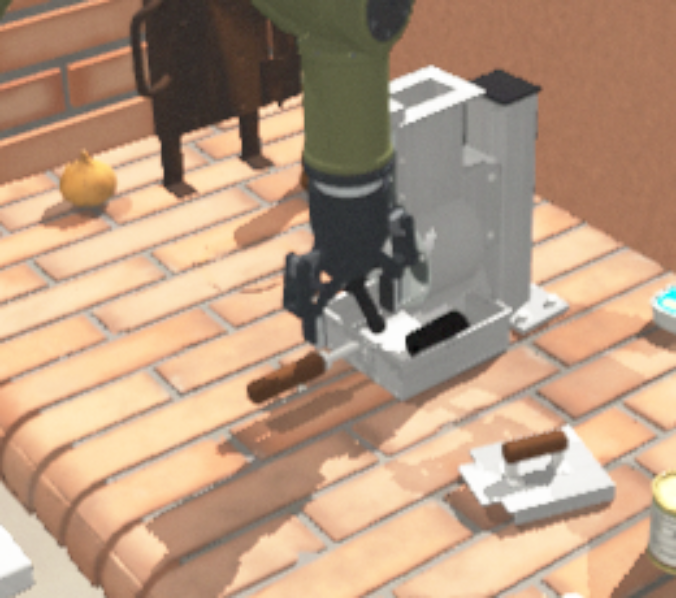

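To row units: -0.041 m / 0.6 = -0.0683, 0.015 m / 0.6 = 0.025.

>>> jog_arm(increments=[{"finger_gap": 0.085,"sx": -0.02},{"finger_gap": 0.085,"sz": -0.0683},{"finger_gap": 0.085,"sz": -0.0683},{"finger_gap": 0.085,"sx": 0.025},{"finger_gap": 0.085,"sx": 0.025},{"finger_gap": 0.085}])

```text
clock: 8.23
ee_pos: [0.4951, -0.1589, 0.1899]
tool_rot: [179.9, -0.0, 94.1]
ft_force: [0.3, 0.7, 1.1]
grip_width: 0.0854
grasp_force: 0.0
```

>>> jog_arm(increments=[{"finger_gap": 0.085,"sz": 0.0333},{"finger_gap": 0.085,"sz": 0.0167},{"finger_gap": 0.085,"sx": -0.005,"sz": 0.015},{"finger_gap": 0.085,"sx": -0.005,"sz": 0.015},{"finger_gap": 0.085,"sx": -0.005,"sz": 0.015}])

```text
clock: 8.65
ee_pos: [0.4958, -0.1719, 0.131]
tool_rot: [180.0, 0.1, 93.9]
ft_force: [0.7, -1.0, 4.1]
grip_width: 0.0851
grasp_force: 1.4
```

>>> jog_arm(increments=[{"finger_gap": 0.085,"sx": -0.005,"sz": 0.015},{"finger_gap": 0.085,"sx": -0.005,"sz": 0.015},{"finger_gap": 0.085,"sx": -0.005,"sz": 0.015},{"finger_gap": 0.085},{"finger_gap": 0.085},{"finger_gap": 0.085,"sx": -0.02},{"finger_gap": 0.085,"sz": -0.0683},{"finger_gap": 0.085,"sz": -0.0683}])

```text
clock: 9.32
ee_pos: [0.4952, -0.1919, 0.1859]
tool_rot: [-179.8, -0.2, 93.9]
ft_force: [1.0, -0.8, 0.8]
grip_width: 0.0849
grasp_force: 0.0
```

Run:
```python
from h import *
c=viewer.capture("side");i=c["img"][170:400,180:440];cv2.imwrite("pics/s5.png",cv2.resize(i,None,fx=2.6,fy=2.6))
```

```text
(no output)
```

View pics/s5.png

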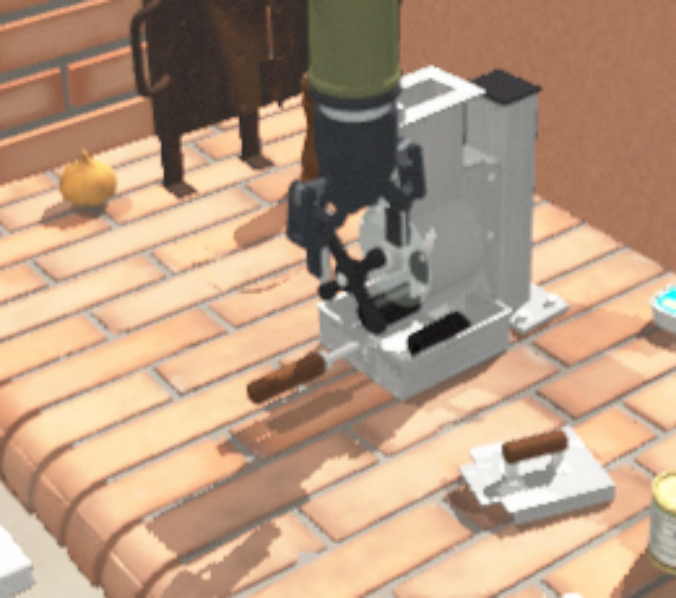

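To row units: 0.015 m / 0.6 = 0.025.

>>> jog_arm(increments=[{"finger_gap": 0.085,"sx": 0.025},{"finger_gap": 0.085,"sx": 0.025},{"finger_gap": 0.085}])

```text
clock: 9.62
ee_pos: [0.4949, -0.1588, 0.1877]
tool_rot: [179.9, -0.0, 94.1]
ft_force: [-0.1, -0.0, 0.5]
grip_width: 0.085
grasp_force: 0.0
```

>>> jog_arm(increments=[{"finger_gap": 0.085,"sz": 0.0333},{"finger_gap": 0.085,"sz": 0.0167},{"finger_gap": 0.085,"sx": -0.005,"sz": 0.015},{"finger_gap": 0.085,"sx": -0.005,"sz": 0.015},{"finger_gap": 0.085,"sx": -0.005,"sz": 0.015}])

```text
clock: 10.03
ee_pos: [0.4958, -0.1717, 0.1291]
tool_rot: [179.9, 0.1, 93.9]
ft_force: [0.5, -1.1, 2.1]
grip_width: 0.0851
grasp_force: 1.2
```

>>> jog_arm(increments=[{"finger_gap": 0.085,"sx": -0.005,"sz": 0.015},{"finger_gap": 0.085,"sx": -0.005,"sz": 0.015},{"finger_gap": 0.085,"sx": -0.005,"sz": 0.015},{"finger_gap": 0.085},{"finger_gap": 0.085},{"finger_gap": 0.085,"sx": -0.02},{"finger_gap": 0.085,"sz": -0.0683},{"finger_gap": 0.085,"sz": -0.0683},{"finger_gap": 0.085,"sx": -0.0667,"sz": -0.0167},{"finger_gap": 0.085,"sx": -0.0667,"sz": -0.0167}])

```text
clock: 10.87
ee_pos: [0.504, -0.2704, 0.2083]
tool_rot: [179.7, 0.1, 94.3]
ft_force: [1.0, -0.8, -0.3]
grip_width: 0.0851
grasp_force: 0.0
```

>>> jog_arm(increments=[{"finger_gap": 0.085,"sx": -0.0667},{"finger_gap": 0.085,"sx": -0.05},{"finger_gap": 0.085,"twist": 0.0592},{"finger_gap": 0.085,"twist": 0.0592},{"finger_gap": 0.085,"twist": 0.0592},{"finger_gap": 0.085,"twist": 0.0592},{"finger_gap": 0.085,"twist": 0.0592},{"finger_gap": 0.085,"twist": 0.0592},{"finger_gap": 0.085,"twist": 0.0592},{"finger_gap": 0.085,"twist": 0.0592}])

```text
clock: 11.7
ee_pos: [0.507, -0.3414, 0.205]
tool_rot: [180.0, -0.0, 36.8]
ft_force: [-0.3, -0.3, 1.0]
grip_width: 0.0847
grasp_force: 0.0
```

>>> jog_arm(increments=[{"finger_gap": 0.085,"twist": 0.0592},{"finger_gap": 0.085,"twist": 0.0592},{"finger_gap": 0.085,"twist": 0.0592},{"finger_gap": 0.085,"twist": 0.0592},{"finger_gap": 0.085,"twist": 0.0592},{"finger_gap": 0.085,"twist": 0.0592},{"finger_gap": 0.085,"twist": 0.0592},{"finger_gap": 0.085,"twist": 0.0342},{"finger_gap": 0.085}])

```text
clock: 12.45
ee_pos: [0.5071, -0.3411, 0.205]
tool_rot: [180.0, -0.1, -16.8]
ft_force: [0.8, 0.3, 0.6]
grip_width: 0.0848
grasp_force: 0.0
```

Run:
```python
from h import *
c=viewer.capture("side");i=c["img"][170:400,180:440];cv2.imwrite("pics/s6.png",cv2.resize(i,None,fx=2.6,fy=2.6))
print(tool()[2]["joint_positions"].round(1),go([.5743,-.352,.05]))
p,R,s=tool();w=viewer.capture("wrist");np.savez("w.npz",p=p,Q=R.as_matrix(),**w);cv2.imwrite("pics/w.png",w["img"])
```

```text
[ 46.8  30.  -24.5  90.4  13.6  62.5 -87.7] [ 0.06744489 -0.00869397  0.15492954]
```

View pics/s6.png

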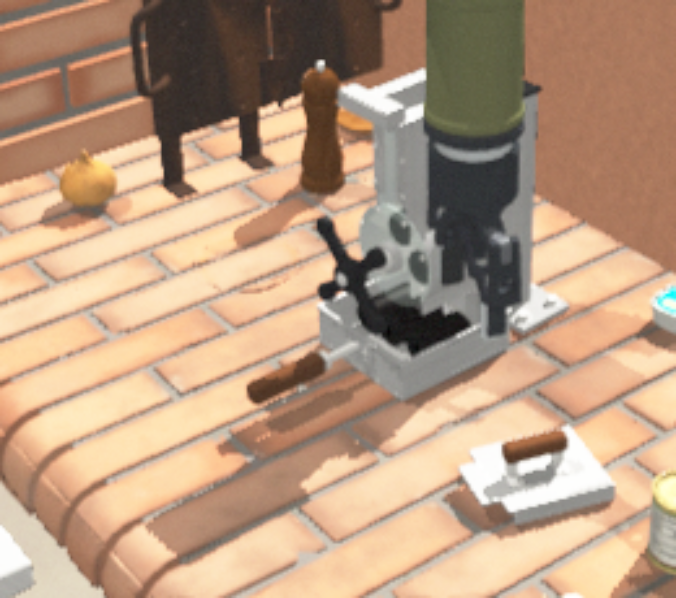

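Run:
```python
from h import *
def cloud(z,K):
    vv,uu=np.mgrid[:480,:640];return np.stack([uu,vv,np.ones_like(uu)],-1)@np.linalg.inv(K).T*z[...,None]
w=dict(np.load("w.npz"));z=w["z_map"];C=cloud(z,w["K"]);H=w["hand_eye"]
X=(C@H[:3,:3].T+H[:3,3])@w["Q"].T+w["p"]
for lo,hi in((.011,.025),(.045,.06)):
    k=(z>0)&(X[...,2]>lo)&(X[...,2]<hi)&(X[...,0]>.45)&(X[...,0]<.7)&(X[...,1]>-.45)&(X[...,1]<-.25)
    if k.sum()>5:
        S=X[k];print(k.sum(),S[:,2].mean(),cv2.minAreaRect(S[:,:2].astype(np.float32)))
c=viewer.capture("top");X=(cloud(c["z_map"],c["K"])-c["t"])@c["R"]
g=c["img"].max(-1)<60
k=g&(abs(X[...,0]-.625)<.07)&(abs(X[...,1]+.105)<.07)&(X[...,2]>.01)&(X[...,2]<.1);print("briq top",k.sum(),np.percentile(X[k][:,2],[5,50,95]))
c=viewer.capture("side");X=(cloud(c["z_map"],c["K"])-c["t"])@c["R"]
g=c["img"].max(-1)<60
k=g&(abs(X[...,0]-.625)<.075)&(abs(X[...,1]+.105)<.07)&(X[...,2]>.01)&(X[...,2]<.1);print("briq side",k.sum(),np.percentile(X[k][:,2],[5,50,95]))
```

```text
16872 0.017372127195533344 ((0.573145866394043, -0.3535143733024597), (0.09624937176704407, 0.12702959775924683), 73.16508483886719)
2261 0.05147180768404224 ((0.575954258441925, -0.3543590009212494), (0.017842914909124374, 0.06338492780923843), 72.44971466064453)
briq top 176 [0.01683806 0.03419    0.09037069]
briq side 408 [0.01663663 0.03248951 0.0395352 ]
```

Careful with the scale: shifts go in shares of 0.6 m and turns go in shares of 120 degrees. That gives: 0.04 m / 0.6 = 0.0667, 0.005 m / 0.6 = 0.0083, 0.5 degrees / 120 = 0.0042.

>>> jog_arm(increments=[{"finger_gap": 0.085,"sx": 0.0617,"sy": -0.0065,"twist": 0.0042},{"finger_gap": 0.085,"sx": 0.0613,"sy": -0.0065},{"finger_gap": 0.085,"sz": 0.0667},{"finger_gap": 0.085,"sz": 0.0667},{"finger_gap": 0.085,"sz": 0.0667},{"finger_gap": 0.085,"sz": 0.05},{"finger_gap": 0.085,"sz": 0.025},{"finger_gap": 0.085,"sz": 0.0167},{"finger_gap": 0.085,"sz": 0.0083},{"finger_gap": 0.085}])

```text
clock: 13.48
ee_pos: [0.5798, -0.3548, 0.0238]
tool_rot: [-180.0, 0.0, -17.1]
ft_force: [-0.1, 0.2, 0.4]
grip_width: 0.0849
grasp_force: 0.0
```

>>> jog_arm(increments=[{"finger_gap": 0.005},{"finger_gap": 0.005},{"finger_gap": 0.005},{"finger_gap": 0.005},{"finger_gap": 0.005},{"finger_gap": 0.005}], force=25)

```text
clock: 13.98
ee_pos: [0.5801, -0.355, 0.025]
tool_rot: [180.0, -0.1, -17.1]
ft_force: [-1.0, -0.8, 3.9]
grip_width: 0.0175
grasp_force: 27.4
```

```bash
python3 -c "
from h import *
p,R,s=tool();print(s['joint_positions'].round(1),p)"
```

```text
[ 40.8  46.1 -20.4  89.7  19.8  47.8 -94.4] [ 0.58006708 -0.35499242  0.02499206]
```

To row units: -0.04 m / 0.6 = -0.0667, -0.025 m / 0.6 = -0.0417.

>>> jog_arm(increments=[{"finger_gap": 0.005,"sz": -0.0167},{"finger_gap": 0.005,"sz": -0.0417},{"finger_gap": 0.005,"sz": -0.0667},{"finger_gap": 0.005,"sz": -0.0667},{"finger_gap": 0.005,"sz": -0.0667},{"finger_gap": 0.005,"sz": -0.0667},{"finger_gap": 0.005,"sz": -0.0667},{"finger_gap": 0.005,"sz": -0.0667},{"finger_gap": 0.005,"sz": -0.0667},{"finger_gap": 0.005,"sz": -0.05}])

```text
clock: 14.82
ee_pos: [0.5796, -0.3543, 0.3739]
tool_rot: [180.0, -0.2, -17.1]
ft_force: [1.0, -0.3, -1.1]
grip_width: 0.0175
grasp_force: 26.6
```

>>> jog_arm(increments=[{"finger_gap": 0.005,"twist": -0.0458},{"finger_gap": 0.005,"twist": -0.0458},{"finger_gap": 0.005,"twist": -0.0458},{"finger_gap": 0.005,"twist": -0.0458},{"finger_gap": 0.005}])

```text
clock: 15.23
ee_pos: [0.5794, -0.3545, 0.3695]
tool_rot: [-180.0, 0.0, 5.1]
ft_force: [0.2, 0.9, -1.8]
grip_width: 0.0174
grasp_force: 26.5
```

```bash
python3 -c "
from h import *
p,R,s=tool();print(s['joint_positions'].round(1),go([.5144,-.1135,.37]))"
```

```text
[ 43.6  32.6 -29.6  60.4  15.5  90.5 -66.8] [-0.04329057 -0.24586742 -0.00032273]
```

To row units: -0.035 m / 0.6 = -0.0583, -0.018 m / 0.6 = -0.03.

>>> jog_arm(increments=[{"finger_gap": 0.005,"sx": -0.005,"sy": -0.03},{"finger_gap": 0.005,"sx": -0.01,"sy": -0.0583},{"finger_gap": 0.005,"sx": -0.01,"sy": -0.0583},{"finger_gap": 0.005,"sx": -0.01,"sy": -0.0583},{"finger_gap": 0.005,"sx": -0.01,"sy": -0.0583},{"finger_gap": 0.005,"sx": -0.01,"sy": -0.0583},{"finger_gap": 0.005,"sx": -0.01,"sy": -0.0583},{"finger_gap": 0.005,"sx": -0.0072,"sy": -0.03},{"finger_gap": 0.005}])

```text
clock: 15.98
ee_pos: [0.5146, -0.1073, 0.3708]
tool_rot: [-179.9, -0.1, 5.1]
ft_force: [-0.3, 0.9, -2.4]
grip_width: 0.0171
grasp_force: 26.5
```

Add to h.py:
```python
D=np.array([.634,-.1035,0]);RD=Ro.from_euler("z",4.8,degrees=True)
def cloud(c):
    vv,uu=np.mgrid[:480,:640]
    P=np.stack([uu,vv,np.ones_like(uu)],-1)@np.linalg.inv(c["K"]).T*c["z_map"][...,None]
    X=(P-c["t"])@c["R"]; return (X-D)@RD.as_matrix()   # dispenser frame
def disp(): return ((tool()[0]-D)@RD.as_matrix()).round(4)
```

Run:
```python
from h import *
print(tool()[2]['joint_positions'].round(1),disp())
for n in("side","top"):
    c=viewer.capture(n);X=cloud(c);p=disp()
    i=c["img"].astype(int);
    b=i.min(-1)>110
    k=b&(X[...,2]>p[2]-.05)&(X[...,2]<p[2]+.03)&(abs(X[...,0]-p[0])<.1)&(abs(X[...,1])<.08)
    S=X[k];print(n,len(S),S.min(0).round(3),S.max(0).round(3))
    cv2.imwrite("pics/z_%s.png"%n,c["img"])
    if len(S)>30:
        A=np.c_[S[:,:2],np.ones(len(S))]
        for _ in range(6):
            f=np.linalg.lstsq(A,S[:,2],rcond=None)[0];r=abs(A@f-S[:,2]);q=r<max(.002,np.median(r)*1.5);A,S=A[q],S[q]
        print(" plane",len(S),f.round(4),cv2.minAreaRect(S[:,:2].astype(np.float32)),S.min(0).round(3),S.max(0).round(3))
```

```text
[ 33.4  17.  -34.1  85.6   9.5  80.3 -86.1] [-0.1193  0.0062  0.3708]
side 968 [-0.193 -0.049  0.342] [-0.061  0.057  0.4  ]
 plane 476 [0.0026 0.0282 0.3631] ((-0.12832018733024597, 0.0006772615015506744), (0.09286703169345856, 0.12988527119159698), 88.78959655761719) [-0.193 -0.047  0.36 ] [-0.064  0.047  0.365]
top 9 [-0.08   0.051  0.36 ] [-0.063  0.053  0.366]
```

To row units: 0.012 m / 0.6 = 0.02, 0.01 m / 0.6 = 0.0167.

```bash
python3 -c "
from h import *
print(disp())"
```

```text
[-0.1188  0.0007  0.37  ]
```

>>> jog_arm(increments=[{"finger_gap": 0.005,"sz": 0.02},{"finger_gap": 0.005,"sz": 0.0167},{"finger_gap": 0.005,"sz": 0.0133},{"finger_gap": 0.005,"sx": -0.0017,"sz": 0.0067},{"finger_gap": 0.005,"sx": -0.0017,"sz": 0.0067}])

```text
clock: 16.5
ee_pos: [0.5137, -0.1145, 0.3314]
tool_rot: [180.0, 0.0, 4.7]
ft_force: [-3.7, -0.3, 6.5]
grip_width: 0.0177
grasp_force: 28.2
```

>>> jog_arm(increments=[{"finger_gap": 0.005,"sx": -0.0033,"sz": 0.0067},{"finger_gap": 0.005,"sx": -0.0033,"sz": 0.0067},{"finger_gap": 0.005,"sx": -0.0033,"sz": 0.0067},{"finger_gap": 0.005,"sx": -0.0017,"sz": 0.005},{"finger_gap": 0.005}])

```text
clock: 16.92
ee_pos: [0.5069, -0.1149, 0.3162]
tool_rot: [180.0, -0.0, 4.8]
ft_force: [-0.8, -0.6, 2.9]
grip_width: 0.0177
grasp_force: 29.0
```

Create lid.py:
```python
from h import *
print("TCP",disp())
c=viewer.capture("side");X=cloud(c);p=disp()
k=(c["img"].min(-1)>110)&(abs(X[...,2]-p[2])<.06)&(abs(X[...,0]-p[0])<.1)&(abs(X[...,1]-p[1])<.08)&(c["z_map"]>0)
S=X[k];rng=np.random.default_rng(0);best=None   # RANSAC plane with the slope about y near what is expected
for _ in range(600):
    t=S[rng.choice(len(S),3,replace=False)];n=np.cross(t[1]-t[0],t[2]-t[0]);n/=np.linalg.norm(n)+1e-9
    if abs(n[2])<.85 or abs(n[1])>.12: continue
    q=abs((S-t[0])@n)<.0015
    if best is None or q.sum()>best.sum(): best=q
P=S[best];f=np.linalg.lstsq(np.c_[P[:,:2],np.ones(len(P))],P[:,2],rcond=None)[0]
print(len(S),len(P),"slope deg",np.degrees(np.arctan(f[:2])).round(1),"x,y,z ext",P.min(0).round(4),P.max(0).round(4))
fr=P[P[:,0]<np.percentile(P[:,0],3)];ba=P[P[:,0]>np.percentile(P[:,0],97)];print("front",fr.mean(0).round(4),"back",ba.mean(0).round(4))
```

```bash
python3 lid.py
```

```text
TCP [-0.1276 -0.0007  0.3162]
1283 472 slope deg [19.4 -0.2] x,y,z ext [-0.1869 -0.054   0.2856] [-0.0662  0.0465  0.329 ]
front [-0.1842 -0.0035  0.2869] back [-0.0682 -0.0181  0.3275]
```

To row units: 0.035 m / 0.6 = 0.0583, 0.03 m / 0.6 = 0.05.

>>> jog_arm(increments=[{"finger_gap": 0.005,"sz": -0.025},{"finger_gap": 0.005,"sz": -0.0467},{"finger_gap": 0.005,"sz": -0.0083},{"finger_gap": 0.005,"sx": 0.025},{"finger_gap": 0.005,"sx": 0.05},{"finger_gap": 0.005,"sx": 0.0583},{"finger_gap": 0.005,"sx": 0.0583},{"finger_gap": 0.005,"sx": 0.0333},{"finger_gap": 0.005,"sx": 0.0183},{"finger_gap": 0.005}])

```text
clock: 17.8
ee_pos: [0.6542, -0.1006, 0.3614]
tool_rot: [-179.9, 0.1, 4.9]
ft_force: [-0.1, 0.6, -2.5]
grip_width: 0.0178
grasp_force: 28.3
```

>>> jog_arm(increments=[{"finger_gap": 0.005}])

```text
clock: 17.88
ee_pos: [0.6524, -0.1012, 0.3626]
tool_rot: [-179.9, 0.1, 4.9]
ft_force: [-1.4, 0.0, -1.8]
grip_width: 0.0175
grasp_force: 28.3
```

```bash
python3 lid.py
```

```text
TCP [0.0185 0.0008 0.3626]
1225 431 slope deg [18.9 -0.8] x,y,z ext [-0.0409 -0.0522  0.3329] [0.0787 0.0485 0.3749]
front [-0.0386 -0.0137  0.3341] back [ 0.0765 -0.0189  0.3735]
```

To row units: 0.012 m / 0.6 = 0.02, 0.008 m / 0.6 = 0.0133.

>>> jog_arm(increments=[{"finger_gap": 0.005,"sz": 0.02},{"finger_gap": 0.005,"sz": 0.0133},{"finger_gap": 0.005,"sz": 0.0083},{"finger_gap": 0.005,"sz": 0.0033},{"finger_gap": 0.005}])

```text
clock: 18.35
ee_pos: [0.6518, -0.1021, 0.337]
tool_rot: [180.0, 0.0, 4.8]
ft_force: [0.4, -0.4, -2.4]
grip_width: 0.0174
grasp_force: 28.4
```

>>> jog_arm(increments=[{"finger_gap": 0.005,"sz": 0.0025},{"finger_gap": 0.005}])

```text
clock: 18.52
ee_pos: [0.6524, -0.1017, 0.3361]
tool_rot: [180.0, -0.0, 4.8]
ft_force: [-0.3, 1.0, -1.8]
grip_width: 0.0179
grasp_force: 28.4
```

>>> jog_arm(increments=[{"finger_gap": 0.005,"sz": 0.0025},{"finger_gap": 0.005}])

```text
clock: 18.68
ee_pos: [0.6524, -0.1017, 0.3343]
tool_rot: [-180.0, -0.0, 4.9]
ft_force: [0.8, -0.0, -2.0]
grip_width: 0.0177
grasp_force: 28.4
```

```bash
python3 lid.py
```

```text
TCP [1.850e-02 3.000e-04 3.343e-01]
1507 408 slope deg [19.7 -0.7] x,y,z ext [-0.0719 -0.0528  0.2935] [0.0783 0.0467 0.347 ]
front [-0.0691 -0.017   0.2945] back [ 0.0756 -0.0131  0.3456]
```

To row units: 0.0015 m / 0.6 = 0.0025.

>>> jog_arm(increments=[{"finger_gap": 0.005,"sz": 0.0025},{"finger_gap": 0.005}])

```text
clock: 18.9
ee_pos: [0.6523, -0.1017, 0.3326]
tool_rot: [-180.0, 0.0, 4.9]
ft_force: [-0.2, 0.3, -1.6]
grip_width: 0.0178
grasp_force: 28.4
```

>>> jog_arm(increments=[{"finger_gap": 0.005,"sx": -0.01},{"finger_gap": 0.005,"sx": -0.0083},{"finger_gap": 0.005}])

```text
clock: 19.15
ee_pos: [0.6404, -0.1028, 0.3331]
tool_rot: [180.0, 0.0, 4.8]
ft_force: [0.3, -0.6, -1.0]
grip_width: 0.0178
grasp_force: 28.4
```

>>> jog_arm(increments=[{"finger_gap": 0.005,"sx": -0.0083},{"finger_gap": 0.005}])

```text
clock: 19.32
ee_pos: [0.6357, -0.1033, 0.3331]
tool_rot: [180.0, 0.0, 4.8]
ft_force: [0.3, -0.3, -1.2]
grip_width: 0.0177
grasp_force: 28.4
```

To row units: -0.004 m / 0.6 = -0.0067.

>>> jog_arm(increments=[{"finger_gap": 0.005,"sx": -0.0067},{"finger_gap": 0.005}])

```text
clock: 19.48
ee_pos: [0.6319, -0.1035, 0.333]
tool_rot: [180.0, 0.0, 4.8]
ft_force: [0.0, -0.4, -2.1]
grip_width: 0.0175
grasp_force: 28.4
```

>>> jog_arm(increments=[{"finger_gap": 0.005,"sx": -0.0067},{"finger_gap": 0.005}])

```text
clock: 19.65
ee_pos: [0.6282, -0.1037, 0.3326]
tool_rot: [-180.0, -0.0, 4.9]
ft_force: [1.0, 0.1, -4.1]
grip_width: 0.0173
grasp_force: 27.9
```

>>> jog_arm(increments=[{"finger_gap": 0.005,"sx": -0.0033},{"finger_gap": 0.005}])

```text
clock: 19.82
ee_pos: [0.6266, -0.1039, 0.3325]
tool_rot: [-180.0, -0.0, 4.9]
ft_force: [1.8, 0.8, -4.9]
grip_width: 0.0177
grasp_force: 27.7
```

Run:
```python
from h import *
print(disp())
c=viewer.capture("side");cv2.imwrite("pics/s8.png",cv2.resize(c["img"][150:290,270:450],None,fx=4.2,fy=4.2,interpolation=cv2.INTER_CUBIC))
```

```text
[-7.400e-03  3.000e-04  3.325e-01]
```

View pics/s8.png

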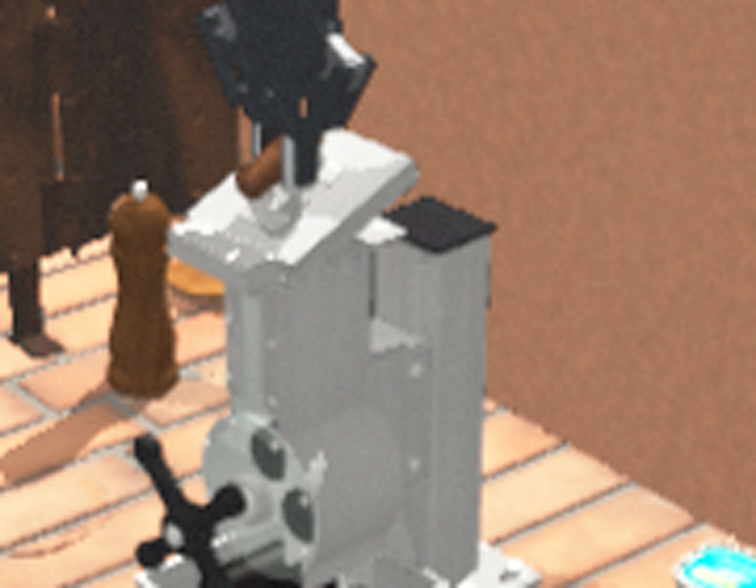

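To row units: 0.004 m / 0.6 = 0.0067, 0.003 m / 0.6 = 0.005.

>>> jog_arm(increments=[{"finger_gap": 0.005,"sx": 0.0042,"sz": 0.0067},{"finger_gap": 0.005,"sx": 0.0042,"sz": 0.005},{"finger_gap": 0.005,"sx": 0.0033,"sz": 0.005},{"finger_gap": 0.005}])

```text
clock: 20.2
ee_pos: [0.6341, -0.1033, 0.3229]
tool_rot: [180.0, -0.1, 4.9]
ft_force: [2.3, -1.1, 2.9]
grip_width: 0.0174
grasp_force: 29.0
```

>>> jog_arm(increments=[{"finger_gap": 0.005,"sx": 0.0025,"sz": 0.005},{"finger_gap": 0.005,"sx": 0.0025,"sz": 0.005},{"finger_gap": 0.005}])

```text
clock: 20.45
ee_pos: [0.6374, -0.1029, 0.3171]
tool_rot: [180.0, -0.1, 4.9]
ft_force: [3.1, -0.3, 4.0]
grip_width: 0.0177
grasp_force: 29.0
```

```bash
python3 lid.py
```

```text
TCP [3.500e-03 3.000e-04 3.171e-01]
1332 346 slope deg [7.9 0.8] x,y,z ext [-0.0767 -0.0528  0.2984] [0.0615 0.0443 0.3192]
front [-0.0737 -0.0041  0.3001] back [ 0.0594 -0.0185  0.3179]
```

To row units: 0.003 m / 0.6 = 0.005, 0.002 m / 0.6 = 0.0033.

>>> jog_arm(increments=[{"finger_gap": 0.005,"sx": 0.0033,"sz": 0.005},{"finger_gap": 0.005,"sx": 0.0017,"sz": 0.005},{"finger_gap": 0.005}])

```text
clock: 20.75
ee_pos: [0.6397, -0.1027, 0.3103]
tool_rot: [-180.0, -0.0, 4.9]
ft_force: [1.8, 0.1, 3.4]
grip_width: 0.0177
grasp_force: 29.0
```

>>> jog_arm(increments=[{"finger_gap": 0.005,"sx": 0.0008,"sz": 0.0033},{"finger_gap": 0.005,"sx": 0.0008,"sz": 0.0033},{"finger_gap": 0.005}])

```text
clock: 21.0
ee_pos: [0.6404, -0.1027, 0.3064]
tool_rot: [-180.0, 0.0, 4.9]
ft_force: [3.1, 0.1, 3.3]
grip_width: 0.0175
grasp_force: 29.1
```

```bash
python3 lid.py
```

```text
TCP [6.500e-03 3.000e-04 3.064e-01]
1335 295 slope deg [-1.   1.3] x,y,z ext [-0.0793 -0.0514  0.2969] [0.0621 0.0416 0.304 ]
front [-0.0755  0.      0.3023] back [ 0.06   -0.0194  0.2991]
```

To row units: -0.04 m / 0.6 = -0.0667, -0.03 m / 0.6 = -0.05.

>>> jog_arm(increments=[{"finger_gap": 0.03},{"finger_gap": 0.085},{"finger_gap": 0.085},{"finger_gap": 0.085},{"finger_gap": 0.085,"sz": -0.0167},{"finger_gap": 0.085,"sz": -0.05},{"finger_gap": 0.085,"sz": -0.05},{"finger_gap": 0.085,"sx": -0.0667,"sz": -0.0333},{"finger_gap": 0.085,"sx": -0.0667},{"finger_gap": 0.085,"sx": -0.0667}])

```text
clock: 21.88
ee_pos: [0.5231, -0.112, 0.3966]
tool_rot: [-180.0, -0.1, 4.9]
ft_force: [-0.7, 0.0, 1.2]
grip_width: 0.0852
grasp_force: 0.0
```

>>> jog_arm(increments=[{"finger_gap": 0.085,"sx": -0.05,"sy": 0.05},{"finger_gap": 0.085,"sy": 0.0667},{"finger_gap": 0.085,"sy": 0.0667},{"finger_gap": 0.085,"sy": 0.0667},{"finger_gap": 0.085,"sy": 0.0667},{"finger_gap": 0.085,"sy": 0.0667},{"finger_gap": 0.085},{"finger_gap": 0.085}])

```text
clock: 22.55
ee_pos: [0.5129, -0.3465, 0.3946]
tool_rot: [-179.9, 0.1, 4.6]
ft_force: [-0.5, 0.9, 0.2]
grip_width: 0.0848
grasp_force: 0.0
```

Run:
```python
from h import *
for n in("side","top"):
    c=viewer.capture(n);X=cloud(c)
    k=(c["img"].min(-1)>110)&(abs(X[...,2]-.301)<.008)&(abs(X[...,0])<.1)&(abs(X[...,1])<.08)&(c["z_map"]>0)
    S=X[k];f=np.linalg.lstsq(np.c_[S[:,:2],np.ones(len(S))],S[:,2],rcond=None)[0]
    print(n,len(S),f.round(4),S.min(0).round(4),S.max(0).round(4))
    if n=="top":
        k=(X[...,2]>.318)&(X[...,2]<.345)&(abs(X[...,0])<.05)&(abs(X[...,1])<.05);S=X[k];print("handle",len(S),S[:,2].mean(),cv2.minAreaRect(S[:,:2].astype(np.float32)))
        a=cv2.resize(c["img"][165:325,215:440],None,fx=2,fy=2)
    else: a=cv2.resize(c["img"][170:400,200:425],None,fx=2,fy=2); b=a
cv2.imwrite("pics/fin.png",np.hstack([cv2.resize(b,(400,409)),cv2.resize(a,(400,409))]))
```

```text
side 624 [-0.0176  0.017   0.2999] [-0.0775 -0.0545  0.293 ] [0.0633 0.05   0.3089]
top 1294 [-0.0112  0.0013  0.3003] [-0.0717 -0.0446  0.2931] [0.0628 0.0512 0.309 ]
handle 168 0.33365995039931107 ((-4.1972845792770386e-05, 0.002528667449951172), (0.015897421166300774, 0.06365136802196503), 89.87702941894531)
```

View pics/fin.png

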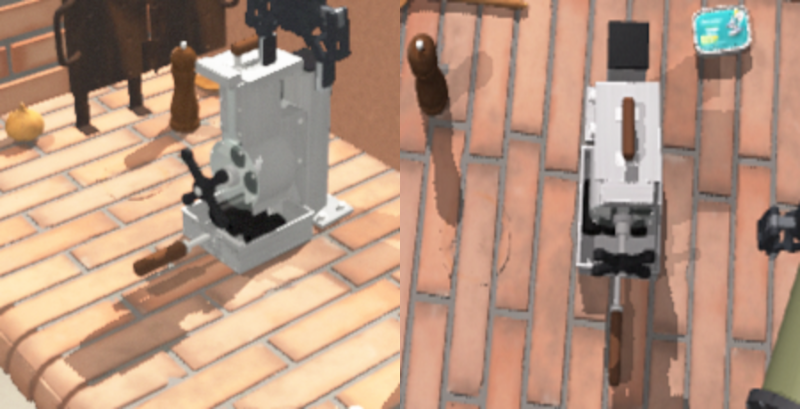

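```bash
python3 -c "
from plant import robot, viewer, ticket
print(ticket.job_done())"
```

```text
the job is handed in; nothing more can be done
None
```

I handed the job in at about 23 s of the 66 s allowed, and no pass or fail result came back. In the last camera check the pan stood under the spout with its briquettes in one layer (I did not count three separately), two were left in the wheel and the knob was at rest, the lid lay flat with its tongue under the ledge about 2.5 mm off centre in y, and the pepper mill and onion looked unmoved (the tin was out of the last view).

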